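# Load the orbital shaker with the sample jars

## Task

Load the shaker for the extraction run: take the four closed sample jars from the bench and set each one upright, right down on the rubber pad, in the jar clamp of its own size - the pad has the colour of the jar's cap, and the two small jars may go either way round. Keep the jars upright, lower them in rather than dropping them, and leave the open beaker and the dish standing where they are.

Things in the scene. Friction and masses are not known exactly. Their poses are not given: they have to be found in the camera images.
- jar_small_a: Small sample jar: cream body, white ribbed screw cap closed. 35 mm diameter, 61 mm tall (cap: top 12 mm, 31 mm diameter), about 80 g. There are two alike. Origin: centre of its underside; z up through the lid; round, so its yaw does not matter.
- jar_small_b: Small sample jar: cream body, white ribbed screw cap closed. 35 mm diameter, 61 mm tall (cap: top 12 mm, 31 mm diameter), about 80 g. There are two alike. Origin: centre of its underside; z up through the lid; round, so its yaw does not matter.
- jar_amber: Amber sample jar: brown body, black screw cap. 51 mm diameter, 89 mm tall (cap: top 15 mm, 46 mm diameter), about 110 g. Origin: centre of its underside; z up through the lid; round, so its yaw does not matter.
- jar_white: White wide sample jar: white body, blue screw cap. 59 mm diameter, 71 mm tall (cap: top 12 mm, 53 mm diameter), about 110 g. Origin: centre of its underside; z up through the lid; round, so its yaw does not matter.
- clamp_small_a: Small jar clamp: white pad, four steel fingers to 30 mm above the origin, 41 mm between facing ones. For either small jar. Bolted to the shaker's platform; which clamp is where changes. Origin: on its axis, on the platform (90 mm above the worktop), z up. The jar rests on the pad 6 mm above the origin. Rigid fingers, splayed at the top: guide a jar in from 8 mm off; 3 mm play at the foot.
- clamp_small_b: Other small jar clamp, like clamp_small_a: white pad, fingers to 30 mm, 41 mm between facing ones. Bolted to the shaker's platform; which clamp is where changes. Origin: on its axis, on the platform (90 mm above the worktop), z up. The jar rests on the pad 6 mm above the origin. Rigid fingers, splayed at the top: guide a jar in from 8 mm off; 3 mm play at the foot.
- clamp_medium: Medium jar clamp: black pad, four steel fingers to 40 mm above the origin, 57 mm between facing ones. For the amber jar. Bolted to the shaker's platform; which clamp is where changes. Origin: on its axis, on the platform (90 mm above the worktop), z up. The jar rests on the pad 6 mm above the origin. Rigid fingers, splayed at the top: guide a jar in from 8 mm off; 3 mm play at the foot.
- clamp_large: Large jar clamp: blue pad, four steel fingers to 35 mm above the origin, 65 mm between facing ones. For the white jar. Bolted to the shaker's platform; which clamp is where changes. Origin: on its axis, on the platform (90 mm above the worktop), z up. The jar rests on the pad 6 mm above the origin. Rigid fingers, splayed at the top: guide a jar in from 8 mm off; 3 mm play at the foot.
- beaker: Open graduated plastic beaker, 71 mm diameter, 81 mm tall, standing on the worktop among the jars; not to be moved. Origin: centre of its underside.
- dish: Open low glass dish, 66 mm diameter, 14 mm tall, on the worktop among the jars; not to be moved. Origin: centre of its underside.
There are look-alikes about, which are no part of the job. What is shaped like the jar_small_a but red is not meant.

How it is judged:
By the outcome, as a careful person would: the job done as asked, in the order asked, and still so for the second after the job is handed in, with the robot touching nothing.
It also fails if it takes over 99 s, if anything falls off the work surface, if the arm or the gripper's body presses on something with over 40 N, if the wrist force passes 120 N, or if a joint passes its speed limit or range.

## Robot

A 7-joint arm with a two-finger parallel gripper is mounted at the origin on the work surface; the furniture and walls round the work are solid. World frame = base frame: x ahead of the robot, y to its left, z up, the work surface at z = 0. Lengths are in m, angles in rad, forces in N, time in s.
With the tool pointing down it reaches from about 0.425 to 0.925 m from the base axis. Payload 6.8 kg.
Tool frame: the origin (TCP) lies on the centre line of the jaws, within the pads' length; the fingertips stand 25 mm ahead of it and the grasp point (between the pads) lies 6 mm ahead of it; z points along the fingers, y is the line along which they close (so a half turn about z gives the same grasp; the last joint's range is limited). The gripper opens to 85 mm and grips with 20 to 120 N. Pads are 22 mm wide; open, the fingers measure 114 mm over their backs; the gripper's body (76 mm by 85 mm) begins 54 mm behind the grasp point. The pads swing forward as they close: fully open they stand 13 mm farther back than shut.
Start: joints at [1.088, 0.477, 0.022, 1.555, -0.011, 1.109, -0.083], TCP at [0.247, -0.628, 0.235] pointing down, gripper open.
Joint ranges: [-2.96, 2.96], [-0.34, 2.1], [-1.41, 1.46], [0.24, 2.44], [-1.37, 4.51], [0.17, 1.92], [-2.96, 2.96]. Speed limits (rad/s): [2.39, 2.39, 3.14, 3.14, 3.14, 3.14, 3.14].

## Interface

Orientations are given as a rotation vector (axis times angle).
In Python, from bench import status, imaging, workorder gives the robot as it stands.
- The arm moves only by the tool send_rows, never from a script. Its argument "steps" is a list of rows, each an object of numbers: "dx", "dy", "dz": the shift along the tool's x, y, z in cm; "yaw": the turn about the tool's z in degrees; "gripper": the opening, from 0 (shut) to 1 (fully open). A call has 1 to 5 rows; each row is the pose to reach, as a shift and turn from the pose commanded when the call began, along the tool's axes at that moment; what a row does not reach only later rows make up. A row lasts 1/8 s, in which the tool goes at most 62.5 mm and 10.7 degrees, less where a joint would pass 70% of its speed; a pose out of reach is approached as far as the arm can. A call with a gripper value outside its range is refused whole. The fingers move at their own pace and stop on an object; "force" is the grip in N (left out, the last holds). Time passes only in rows, so rows that repeat a pose let the fingers close. It gives the time, the measured TCP pose, the force, the opening and the grip force at its end, in the units of the state.
- status.get_obs(): the state, without advancing time (a new reading comes with each control period).
- imaging.grab_frame(name): name is "scene" or "top" or "wrist"; returns a dict with "color" (420x560x3 uint8, red, green, blue), "depth" (420x560 float32, m along the optical axis (not along the pixel's ray), 0 where there is no reading), "K" (3x3 intrinsics, pixels), "R" (3x3) and "t" (3): a world point X has camera coordinates R X + t. Camera axes: x right, y down, z forward; pixel columns grow to the right and rows downward; lengths in m; the calibration is good to about 2 mm. The wrist camera is an equidistant fisheye: a pixel r from the principal point sees the ray r / f radians off the axis. A picture is of the moment at which its call begins.
- workorder.hand_in(): hands the job in; it is judged then, once.
The state is a dict: "clock": time; "joints": joint angles; "qvel": joint speeds; "tau": joint torques, N m; "tcp_pos": TCP position; "orientation": TCP orientation; "contact_force": force on the tool from outside, world axes, zero at the start; "moment": the same for the moment, N m; "grip_width": finger opening in m; "gripper_force": force on a finger pad.
Only numpy, scipy, OpenCV 4.12 (cv2) and the standard library are available. Lean on these libraries where they do the work, as an engineer would, in place of code of your own. Each camera call takes 0.05 s, during which the arm holds its last target. There are 200 camera calls.

## Working session

There is one attempt and no reset: what is moved stays moved. The work goes in short steps, Python scripts to look and compute and a tool call to move; the robot and the scene stay as the last step left them, time stands still between calls to the robot, and variables do not carry over. Pictures are saved under pics/ and viewed, at most 14 in all, crops included, and the job is handed in when it is done.

Besides the shell and the picture viewer there is one more tool, called in YAML: its name, and indented under it one key for each argument. send_rows: Moves the arm, as the interface text tells. Its arguments: {"type":"object","properties":{"steps":{"type":"array"},"force":{"type":"number"}},"required":["steps"]}

```bash
mkdir -p pics
python3 - <<'E'
from bench import status, imaging
import cv2,numpy as np,pickle
s=status.get_obs();print({k:np.round(v,3) for k,v in s.items()})
for n in("scene","top"):
    f=imaging.grab_frame(n);pickle.dump(f,open(n+".pkl","wb"));cv2.imwrite(f"pics/{n}0.png",f["color"][...,::-1])
    print(n,f["K"].round(1).tolist(),f["R"].round(3).tolist(),f["t"].round(3))
E
```

```text
{'clock': np.float64(0.0), 'joints': array([ 1.088,  0.478,  0.022,  1.556, -0.012,  1.109, -0.083]), 'qvel': array([-0.001,  0.001,  0.   ,  0.001,  0.002, -0.   ,  0.002]), 'tau': array([-2.0000e-03, -5.9644e+01,  1.6080e+00, -2.8119e+01,  1.3000e-02,
        9.0000e-03,  0.0000e+00]), 'tcp_pos': array([ 0.247, -0.628,  0.234]), 'orientation': array([-3.085e+00, -5.850e-01,  1.000e-03]), 'contact_force': array([-0.069,  0.263, -0.425]), 'moment': array([-0.034,  0.019,  0.024]), 'gripper_force': np.float64(0.0), 'grip_width': np.float64(0.085)}
scene [[384.3, 0.0, 282.7], [0.0, 384.3, 216.4], [0.0, 0.0, 1.0]] [[-0.698, -0.716, -0.012], [-0.518, 0.516, -0.682], [0.495, -0.47, -0.731]] [0.232 0.268 0.773]
top [[455.8, 0.0, 272.4], [0.0, 455.8, 204.7], [0.0, 0.0, 1.0]] [[-0.128, -0.992, -0.005], [-0.971, 0.127, -0.202], [0.201, -0.021, -0.979]] [0.015 0.411 1.349]
```

View pics/scene0.png

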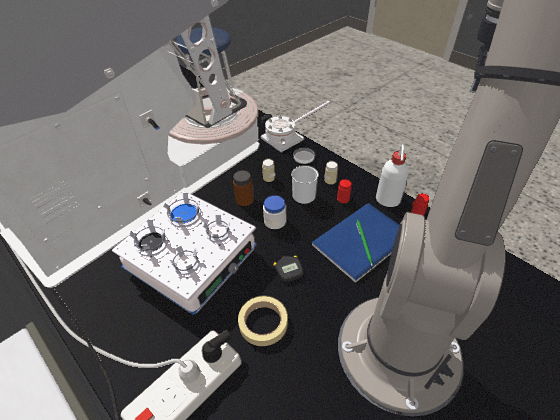

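View pics/top0.png

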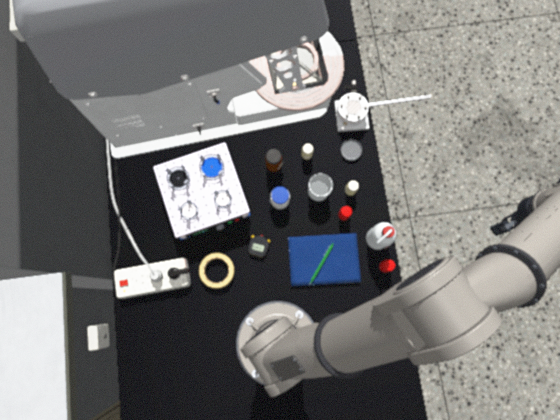

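The scene view shows the shaker at left with its black and blue pads at the far end, and the jars to its right. In the top view:
- **Clamps:** black pad (178,178), blue (212,167), white (189,212) and (223,201).
- **Jars:** amber (274,160), white with blue cap (280,198), small (307,151) and (351,187).
- **Leave alone:** beaker (320,187), dish (351,150). The red look-alikes are at (345,213) and (388,266).

The hood's sash overhangs at the top of the picture.

```bash
cat > h.py <<'E'
import numpy as np,cv2,pickle
def cloud(f):
    h,w=f["depth"].shape;v,u=np.mgrid[:h,:w];K=f["K"];d=f["depth"]
    c=np.stack([(u-K[0,2])/K[0,0]*d,(v-K[1,2])/K[1,1]*d,d],-1)
    return (c-f["t"])@f["R"]      # R^T (c-t)
def ray(f,u,v,z):
    K=f["K"];r=f["R"].T@np.array([(u-K[0,2])/K[0,0],(v-K[1,2])/K[1,1],1]);o=-f["R"].T@f["t"]
    return o+r*(z-o[2])/r[2]
def proj(f,X):
    c=f["R"]@np.asarray(X)+f["t"];p=f["K"]@c;return p[:2]/p[2]
E
python3 - <<'E'
from h import *
f=pickle.load(open("top.pkl","rb"));P=cloud(f);C=f["color"]
for n,(u,v),zt in [("amber",(274,156),.089),("white",(280,194),.071),("sA",(308,150),.061),("sB",(352,186),.061),("beaker",(320,187),.081),("dish",(351,150),.014),("red",(345,213),.061)]:
    w=P[v-22:v+22,u-22:u+22].reshape(-1,3);q0=ray(f,u,v,zt)
    m=(abs(w[:,2]-zt)<.006)&(np.hypot(*(w[:,:2]-q0[:2]).T)<.045);q=w[m]
    if len(q)>3:
        c,r=cv2.minEnclosingCircle(q[:,:2].astype(np.float32));print(n,m.sum(),"circle",np.round(c,4),round(r,4),"mean",q.mean(0).round(4),"med z",np.median(q[:,2]).round(4), "max",w[:,2].max().round(3))
    else: print(n,m.sum(),w[:,2].max())
# white plate / shaker
w=P[140:245,145:255].reshape(-1,3);q=w[abs(w[:,2]-.09)<.006];print("plate",q.min(0),q.max(0),np.median(q[:,2]))
print("corners",cv2.boxPoints(cv2.minAreaRect(q[:,:2].astype(np.float32))).round(3).tolist())
# hood sash heights
for (u,v) in [(100,60),(200,60),(300,40),(200,90),(320,60),(250,20),(150,100),(200,130),(260,120),(120,150),(50,150),(352,105),(380,230),(320,260)]: print((u,v),P[v,u].round(3))
big=lambda a,s:cv2.resize(a,None,fx=s,fy=s,interpolation=cv2.INTER_CUBIC)
cv2.imwrite("pics/z1.png",np.hstack([big(C[135:245,145:255,::-1],4),]) if 0 else big(C[130:245,145:375,::-1],3.4))
g=pickle.load(open("scene.pkl","rb"))
cv2.imwrite("pics/z2.png",big(g["color"][110:310,110:360,::-1],3))
E
```

```text
amber 160 circle [ 0.5504 -0.059 ] 0.0229 mean [ 0.5499 -0.0585  0.0881] med z 0.088 max 1.404
white 220 circle [ 0.4313 -0.0636] 0.0262 mean [ 0.4309 -0.0633  0.07  ] med z 0.0697 max 1.404
sA 70 circle [ 0.5698 -0.1679] 0.0158 mean [ 0.5686 -0.1681  0.0598] med z 0.0597 max 1.404
sB 74 circle [ 0.4338 -0.2872] 0.0161 mean [ 0.4341 -0.2874  0.0596] med z 0.0593 max 1.404
beaker 63 circle [ 0.4442 -0.1876] 0.0357 mean [ 0.4486 -0.1889  0.0791] med z 0.0788 max 1.404
dish 57 circle [ 0.5578 -0.3082] 0.0403 mean [ 0.5645 -0.3126  0.0119] med z 0.0113 max 1.404
red 83 circle [ 0.3586 -0.254 ] 0.0158 mean [ 0.3588 -0.2543  0.0597] med z 0.0599 max 1.404
plate [0.34256805 0.03388141 0.08400577] [0.61036988 0.30156929 0.09599605] 0.08962437242140203
corners [[0.3400000035762787, 0.2549999952316284], [0.3889999985694885, 0.032999999821186066], [0.6129999756813049, 0.0820000022649765], [0.5640000104904175, 0.30399999022483826]]
(100, 60) [0.675 0.298 0.511]
(200, 60) [0.685 0.092 0.445]
(300, 40) [ 0.702 -0.142  0.451]
(200, 90) [0.692 0.118 0.285]
(320, 60) [ 0.81  -0.235  0.147]
(250, 20) [ 0.706 -0.031  0.543]
(150, 100) [0.679 0.25  0.289]
(200, 130) [0.669 0.156 0.064]
(260, 120) [ 0.695 -0.034  0.02 ]
(120, 150) [0.656 0.423 0.012]
(50, 150) [0.551 0.487 0.349]
(352, 105) [ 0.691 -0.327  0.06 ]
(380, 230) [ 0.28  -0.328  0.125]
(320, 260) [ 0.227 -0.16   0.013]
```

View pics/z1.png

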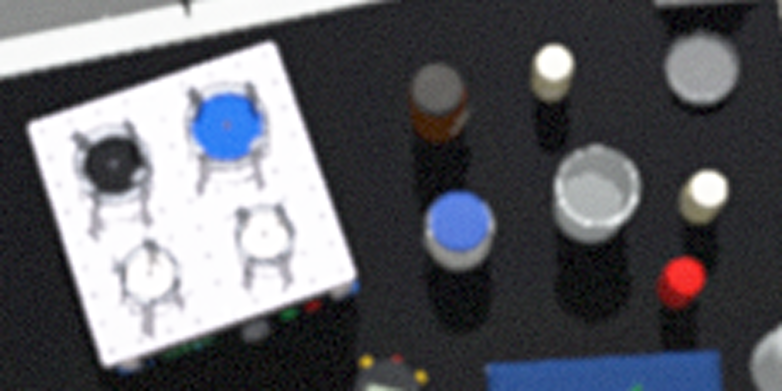

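View pics/z2.png

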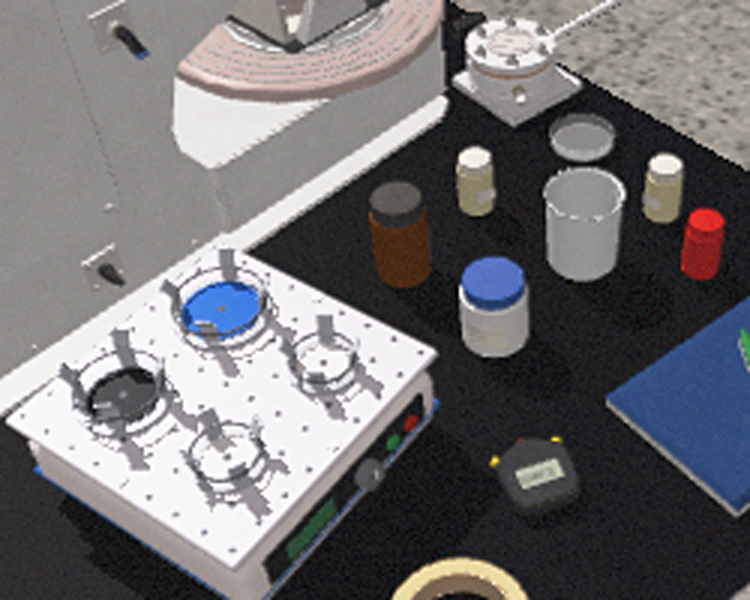

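The crops show the black pad centred at about (115,162), the blue at (227,125) and the two white clamps at about (150,273) and (264,234). No clamp is hidden, and the jars stand clear of each other. Next I fix the clamp centres and work out the first move.

Run:
```python
from h import *
from scipy.spatial.transform import Rotation as R
fs={n:pickle.load(open(n+".pkl","rb")) for n in("top","scene")}
g0={"black":(178.8,177.6),"blue":(211.8,166.8),"w1":(189.1,210.3),"w2":(222.6,198.8)}
for n,(u,v) in g0.items():
    q=ray(fs["top"],u,v,.096);out=[n,q[:2].round(4)]
    for cn,f in fs.items():
        P=cloud(f);C=f["color"].astype(int)
        d=np.hypot(P[...,0]-q[0],P[...,1]-q[1])
        fin=(d<.048)&(P[...,2]>.106)&(P[...,2]<.14)
        b=C[...,2]-C[...,0]
        col=(d<.035)&(abs(P[...,2]-.095)<.006)&((b>70) if n=="blue" else (C.max(-1)<85) if n=="black" else False)
        w=P[fin][:,:2]
        out+= [cn,"fing",len(w)]
        if len(w)>3:
            out.append(np.round((w.max(0)+w.min(0))/2,4)); c,r=cv2.minEnclosingCircle(w.astype(np.float32)); out+=[np.round(c,4),round(r,4)]
        if col.sum()>5: 
            c,r=cv2.minEnclosingCircle(P[col][:,:2].astype(np.float32));out+=["pad",P[col][:,:2].mean(0).round(4),np.round(c,4),round(r,4)]
    print(*out)
# jars in scene camera
f=fs["scene"];P=cloud(f)
for n,x,y,z,r in[("amber",.5503,-.0588,.089,.03),("white",.4312,-.0635,.071,.035),("sA",.5695,-.168,.061,.022),("sB",.4339,-.2873,.061,.022)]:
    m=(np.hypot(P[...,0]-x,P[...,1]-y)<r)&(abs(P[...,2]-z)<.005);c,rr=cv2.minEnclosingCircle(P[m][:,:2].astype(np.float32));print(n,m.sum(),np.round(c,4),round(rr,4),np.median(P[m][:,2]))
from bench import status
s=status.get_obs();print(R.from_rotvec(s["orientation"]).as_matrix().round(4))
```

```text
black [0.5158 0.2285] top fing 111 [0.5158 0.231 ] [0.5157 0.2308] 0.0375 pad [0.516  0.2321] [0.5163 0.2311] 0.0251 scene fing 239 [0.5127 0.2298] [0.5133 0.2295] 0.0376 pad [0.5162 0.2254] [0.5138 0.2289] 0.0276
blue [0.5362 0.1279] top fing 77 [0.5372 0.1282] [0.5379 0.1288] 0.0415 pad [0.5372 0.1295] [0.5369 0.1291] 0.0318 scene fing 170 [0.5356 0.1285] [0.5362 0.1279] 0.0418 pad [0.5379 0.1259] [0.537  0.1271] 0.0324
w1 [0.4133 0.2072] top fing 56 [0.4139 0.209 ] [0.4145 0.2087] 0.0291 scene fing 116 [0.4128 0.2076] [0.4127 0.2077] 0.03
w2 [0.4348 0.1063] top fing 59 [0.4366 0.1067] [0.4368 0.1071] 0.0297 scene fing 94 [0.4348 0.1065] [0.4344 0.1065] 0.03
amber 174 [ 0.5462 -0.0588] 0.0235 0.08840197180328987
white 263 [ 0.4285 -0.0614] 0.028 0.07023129920392555
sA 67 [ 0.5669 -0.1677] 0.0167 0.06020186624993151
sB 68 [ 0.4295 -0.2872] 0.016 0.060236176425727005
[[ 9.306e-01  3.661e-01 -7.000e-04]
 [ 3.661e-01 -9.306e-01  1.500e-03]
 [-1.000e-04 -1.600e-03 -1.000e+00]]
```

send_rows:
  steps:
    - {"dx":4.6,"dy":-3.9,"gripper":1}
    - {"dx":9.2,"dy":-7.9}
    - {"dx":13.8,"dy":-11.8}
    - {"dx":18.4,"dy":-15.8}
    - {"dx":23,"dy":-19.7}
  force: 40

```text
validation failed for argument at $.st...
```

send_rows:
  steps:
    - {"dx":4.6,"dy":-3.9}
    - {"dx":9.2,"dy":-7.9}
    - {"dx":13.8,"dy":-11.8}
    - {"dx":18.4,"dy":-15.8}
    - {"dx":23,"dy":-19.8}

```text
validation failed for argument at $.st...
```

send_rows:
  steps:
    - {"dx":2.0,"dy":-1.7}
    - {"dx":2.8,"dy":-2.4}
    - {"dx":2.8,"dy":-2.4}
    - {"dx":2.8,"dy":-2.4}
    - {"dx":2.8,"dy":-2.4}

```text
validation failed for argument at $.st...
```

send_rows:
  steps:
    - {"dx":4.6,"dy":-3.9,"dz":0,"yaw":0,"gripper":1}
    - {"dx":9.2,"dy":-7.9,"dz":0,"yaw":0,"gripper":1}
    - {"dx":13.8,"dy":-11.8,"dz":0,"yaw":0,"gripper":1}
    - {"dx":18.4,"dy":-15.8,"dz":0,"yaw":0,"gripper":1}
    - {"dx":23,"dy":-19.7,"dz":0,"yaw":0,"gripper":1}
  force: 40

```text
clock: 0.72
tcp_pos: [0.3896, -0.3586, 0.235]
orientation: [-3.086, -0.585, 0.0]
contact_force: [1.0, -0.1, 0.6]
grip_width: 0.086
gripper_force: 0.0
```

send_rows:
  steps:
    - {"dx":4.6,"dy":-3.9,"dz":0,"yaw":0,"gripper":1}
    - {"dx":9.2,"dy":-7.9,"dz":0,"yaw":0,"gripper":1}
    - {"dx":13.8,"dy":-11.8,"dz":0,"yaw":0,"gripper":1}
    - {"dx":18.4,"dy":-15.8,"dz":0,"yaw":0,"gripper":1}
    - {"dx":23,"dy":-19.8,"dz":0,"yaw":0,"gripper":1}

```text
clock: 1.35
tcp_pos: [0.531, -0.0905, 0.2351]
orientation: [3.087, 0.585, -0.0]
contact_force: [-0.3, 0.2, 0.7]
grip_width: 0.0856
gripper_force: 0.0
```

send_rows:
  steps:
    - {"dx":2.0,"dy":-1.7,"dz":0,"yaw":0,"gripper":1}
    - {"dx":2.8,"dy":-2.4,"dz":0,"yaw":0,"gripper":1}
    - {"dx":2.8,"dy":-2.4,"dz":0,"yaw":0,"gripper":1}
    - {"dx":2.8,"dy":-2.4,"dz":0,"yaw":0,"gripper":1}

```text
clock: 1.85
tcp_pos: [0.5472, -0.0616, 0.235]
orientation: [3.087, 0.581, -0.001]
contact_force: [0.1, 0.0, 0.7]
grip_width: 0.0852
gripper_force: 0.0
```

Run:
```python
from bench import imaging,status
import cv2,pickle,numpy as np
f=imaging.grab_frame("wrist");pickle.dump(f,open("w.pkl","wb"));cv2.imwrite("pics/w0.png",f["color"][...,::-1]);print(f["K"],f["R"].round(3),f["t"]);print(status.get_obs()["tcp_pos"])
```

```text
[[325.1922621    0.         285.92802727]
 [  0.         325.1922621  215.43261799]
 [  0.           0.           1.        ]] [[ 0.363 -0.932  0.001]
 [-0.885 -0.345  0.313]
 [-0.291 -0.115 -0.95 ]] [-0.25678766  0.42277927  0.53268938]
[ 0.54725638 -0.06148035  0.23511081]
```

View pics/w0.png

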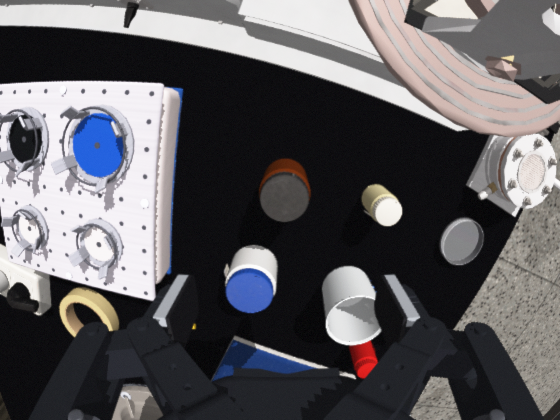

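The wrist view shows the amber cap at (285,197), the white jar's blue cap at (250,290), small jar A's cap at (387,212), and the pads at (98,146), (22,137), (99,243) and (25,229). I'll use these as a third position estimate.

Run:
```python
from h import *
f=pickle.load(open("w.pkl","rb"));K=f["K"];C=f["color"].astype(int)
def wr(u,v,z):
    p=np.array([u-K[0,2],v-K[1,2]]);r=np.hypot(*p);th=r/K[0,0]
    d=f["R"].T@np.append(p/r*np.sin(th),np.cos(th));o=-f["R"].T@f["t"];return (o+d*(z-o[2])/d[2])[:2].round(4)
for n,u,v,z in[("amber",285,197,.089),("white",250,290,.071),("sA",387,212,.061),("blue",98,146,.096),("black",22,137,.096),("w2",99,243,.096),("w1",25,229,.096)]: print(n,wr(u,v,z))
b=C[...,2]-C[...,0]
for n,(x0,x1,y0,y1),z in[("blue",(65,130,110,185),.096),("white",(220,285,262,315),.071)]:
    m=np.zeros(b.shape,bool);m[y0:y1,x0:x1]=b[y0:y1,x0:x1]>80;v,u=np.nonzero(m)
    w=np.array([wr(a,c,z) for a,c in zip(u,v)]).astype(np.float32);c,r=cv2.minEnclosingCircle(w);print(n,c,r,w.mean(0))
```

```text
amber [ 0.5513 -0.0596]
white [ 0.4361 -0.0636]
sA [ 0.5685 -0.1671]
blue [0.5373 0.1269]
black [0.5169 0.2335]
w2 [0.4378 0.1058]
w1 [0.4098 0.215 ]
blue (0.5381635427474976, 0.12812329828739166) 0.031556420028209686 [0.5372533  0.12848194]
white (0.43427443504333496, -0.06246624514460564) 0.02861570008099079 [ 0.4349514  -0.06316838]
```

send_rows:
  steps:
    - {"dx":0.3,"dy":-0.1,"dz":5,"yaw":0,"gripper":1}
    - {"dx":0.3,"dy":-0.1,"dz":10,"yaw":0,"gripper":1}
    - {"dx":0.3,"dy":-0.1,"dz":14,"yaw":0,"gripper":1}
    - {"dx":0.3,"dy":-0.1,"dz":16.4,"yaw":0,"gripper":1}
    - {"dx":0.3,"dy":-0.1,"dz":16.4,"yaw":0,"gripper":1}

```text
clock: 2.52
tcp_pos: [0.5485, -0.0588, 0.0697]
orientation: [-3.087, -0.583, 0.006]
contact_force: [0.4, -0.3, 0.2]
grip_width: 0.0851
gripper_force: 0.0
```

send_rows:
  steps:
    - {"dx":0,"dy":0,"dz":0,"yaw":0,"gripper":0.3}
    - {"dx":0,"dy":0,"dz":0,"yaw":0,"gripper":0.3}
    - {"dx":0,"dy":0,"dz":0,"yaw":0,"gripper":0.3}
    - {"dx":0,"dy":0,"dz":0,"yaw":0,"gripper":0.3}
    - {"dx":0,"dy":0,"dz":0,"yaw":0,"gripper":0.3}
  force: 40

```text
clock: 3.15
tcp_pos: [0.5515, -0.0579, 0.0729]
orientation: [3.086, 0.585, 0.004]
contact_force: [-0.9, -0.5, 7.0]
grip_width: 0.0446
gripper_force: 40.0
```

```bash
cat > shot.py <<'E'
import sys,cv2,pickle;from bench import imaging,status
for a in sys.argv[2:]:
    f=imaging.grab_frame(a);pickle.dump(f,open(a+".pkl","wb"));cv2.imwrite(f"pics/{sys.argv[1]}{a}.png",f["color"][...,::-1])
s=status.get_obs();print(s["tcp_pos"].round(4),s["contact_force"].round(2),s["grip_width"].round(4),s["gripper_force"].round(1))
E
python3 shot.py a wrist scene
python3 -c "
import cv2,numpy as np
a=cv2.imread('pics/ascene.png')[130:260,190:370];b=cv2.imread('pics/awrist.png')[150:420,100:460]
cv2.imwrite('pics/a.png',np.hstack([cv2.resize(a,(420,303)),cv2.resize(b,(380,303))]))"
```

```text
Traceback (most recent call last):
  File "shot.py", line 4, in <module>
    s=status.get_obs();print(s["tcp_pos"].round(4),s["contact_force"].round(2),s["grip_width"].round(4),s["gripper_force"].round(1))
                                                                               ^^^^^^^^^^^^^^^^^^^^^
AttributeError: 'float' object has no attribute 'round'
```

View pics/a.png

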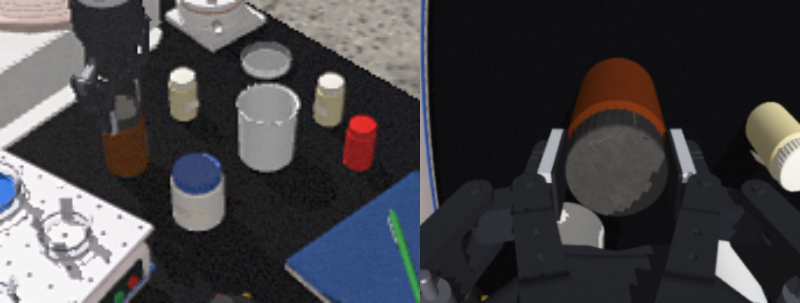

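The jar is upright, but the pads sit on its cap and shoulder and read 44.6 mm. I'll open, go 13 mm lower and grip the body.

send_rows:
  steps:
    - {"dx":0,"dy":0,"dz":0,"yaw":0,"gripper":1}
    - {"dx":0,"dy":0,"dz":0,"yaw":0,"gripper":1}
    - {"dx":0,"dy":0,"dz":0,"yaw":0,"gripper":1}
    - {"dx":0,"dy":0,"dz":0.7,"yaw":0,"gripper":1}
    - {"dx":0,"dy":0,"dz":1.3,"yaw":0,"gripper":1}

```text
clock: 3.88
tcp_pos: [0.55, -0.0576, 0.0575]
orientation: [-3.086, -0.585, 0.001]
contact_force: [-0.4, 0.2, 0.7]
grip_width: 0.0858
gripper_force: 0.0
```

send_rows:
  steps:
    - {"dx":0,"dy":0,"dz":0,"yaw":0,"gripper":0.3}
    - {"dx":0,"dy":0,"dz":0,"yaw":0,"gripper":0.3}
    - {"dx":0,"dy":0,"dz":0,"yaw":0,"gripper":0.3}
    - {"dx":0,"dy":0,"dz":0,"yaw":0,"gripper":0.3}
    - {"dx":0,"dy":0,"dz":0,"yaw":0,"gripper":0.3}
  force: 40

```text
clock: 4.5
tcp_pos: [0.5506, -0.0575, 0.0585]
orientation: [3.086, 0.585, 0.001]
contact_force: [0.0, 0.0, 1.9]
grip_width: 0.0476
gripper_force: 41.4
```

send_rows:
  steps:
    - {"dx":0,"dy":0,"dz":-3,"yaw":0,"gripper":0.3}
    - {"dx":0,"dy":0,"dz":-7,"yaw":0,"gripper":0.3}
    - {"dx":0,"dy":0,"dz":-12,"yaw":0,"gripper":0.3}
    - {"dx":0,"dy":0,"dz":-16,"yaw":0,"gripper":0.3}
    - {"dx":0,"dy":0,"dz":-17,"yaw":0,"gripper":0.3}

```text
clock: 5.12
tcp_pos: [0.5515, -0.0576, 0.2308]
orientation: [3.085, 0.585, 0.007]
contact_force: [-1.2, 0.2, -1.7]
grip_width: 0.0481
gripper_force: 41.8
```

send_rows:
  steps:
    - {"dx":0.5,"dy":-2,"dz":0,"yaw":0,"gripper":0.3}
    - {"dx":1.8,"dy":-7,"dz":0,"yaw":0,"gripper":0.3}
    - {"dx":3.2,"dy":-12,"dz":0,"yaw":0,"gripper":0.3}
    - {"dx":4.5,"dy":-17,"dz":0,"yaw":0,"gripper":0.3}
    - {"dx":5.8,"dy":-22,"dz":0,"yaw":0,"gripper":0.3}

```text
clock: 5.75
tcp_pos: [0.5226, 0.1694, 0.2267]
orientation: [3.086, 0.585, -0.004]
contact_force: [0.1, -0.5, -0.9]
grip_width: 0.0478
gripper_force: 41.8
```

send_rows:
  steps:
    - {"dx":1,"dy":-3.5,"dz":0,"yaw":0,"gripper":0.3}
    - {"dx":1.6,"dy":-6.1,"dz":0,"yaw":0,"gripper":0.3}
    - {"dx":1.6,"dy":-6.1,"dz":0,"yaw":0,"gripper":0.3}
    - {"dx":1.6,"dy":-6.1,"dz":0,"yaw":0,"gripper":0.3}
    - {"dx":1.6,"dy":-6.1,"dz":0,"yaw":0,"gripper":0.3}

```text
clock: 6.38
tcp_pos: [0.5166, 0.2292, 0.2277]
orientation: [3.086, 0.582, -0.001]
contact_force: [-0.5, 0.4, -1.1]
grip_width: 0.0475
gripper_force: 41.8
```

```bash
sed -i 's/s\["grip_width"\].*/round(float(s["grip_width"]),4),s["gripper_force"])/' shot.py; python3 shot.py b wrist top scene
python3 -c "
import cv2,numpy as np
a=cv2.imread('pics/bscene.png')[130:330,80:330];b=cv2.imread('pics/bwrist.png')[60:420,100:460]
cv2.imwrite('pics/b.png',np.hstack([cv2.resize(a,(450,360)),cv2.resize(b,(350,360))]))"
```

```text
[0.5166 0.23   0.2281] [ 1.2   0.29 -0.19] 0.0475 41.77143783614156
```

View pics/b.png

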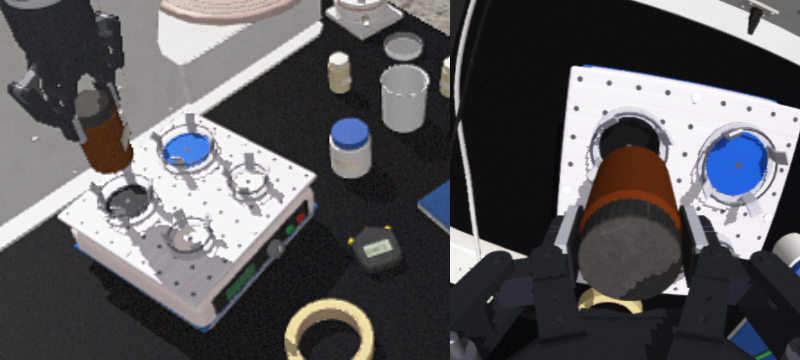

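The amber jar hangs over the black clamp. In the scene crop (left) it seems to lean, which is probably perspective, so I'll check the tilt with depth before lowering.

```bash
cat > tilt.py <<'E'
from h import *
import sys
def tilt(x,y,zl,zh,r=.045,R=None):
    for n in("scene","top"):
        f=pickle.load(open(n+".pkl","rb"));P=cloud(f);C=f["color"].astype(int)
        m=(np.hypot(P[...,0]-x,P[...,1]-y)<r)&(P[...,2]>zl)&(P[...,2]<zh)&(C[...,0]-C[...,2]>25)
        q=P[m];
        if len(q)<20: print(n,len(q));continue
        # cylinder of radius R about line (a+b z)
        from scipy.optimize import least_squares
        z0=(zl+zh)/2
        g=lambda p:np.hypot(q[:,0]-p[0]-p[2]*(q[:,2]-z0),q[:,1]-p[1]-p[3]*(q[:,2]-z0))-R
        s=least_squares(g,[x,y,0,0],loss="soft_l1",f_scale=.002);print(n,len(q),"centre",s.x[:2].round(4),"slope deg",np.degrees(s.x[2:]).round(1),"z",q[:,2].min().round(3),q[:,2].max().round(3))
E
python3 -c "
from tilt import *
tilt(.5166,.230,.14,.245,R=.0255)"
```

```text
scene 607 centre [0.515  0.2275] slope deg [0.3 1.8] z 0.172 0.244
top 0
```

send_rows:
  steps:
    - {"dx":0,"dy":0,"dz":2,"yaw":0,"gripper":0.3}
    - {"dx":0,"dy":0,"dz":3.5,"yaw":0,"gripper":0.3}
    - {"dx":0,"dy":0,"dz":4.6,"yaw":0,"gripper":0.3}
    - {"dx":0,"dy":0,"dz":5.6,"yaw":0,"gripper":0.3}
    - {"dx":0,"dy":0,"dz":6.6,"yaw":0,"gripper":0.3}

```text
clock: 7.15
tcp_pos: [0.5164, 0.2311, 0.1617]
orientation: [-3.087, -0.585, -0.0]
contact_force: [1.4, -0.5, -0.8]
grip_width: 0.0477
gripper_force: 41.8
```

send_rows:
  steps:
    - {"dx":0,"dy":0,"dz":0.3,"yaw":0,"gripper":0.3}
    - {"dx":0,"dy":0,"dz":0.6,"yaw":0,"gripper":0.3}
    - {"dx":0,"dy":0,"dz":0.8,"yaw":0,"gripper":0.3}
    - {"dx":0,"dy":0,"dz":0.8,"yaw":0,"gripper":0.3}

```text
clock: 7.65
tcp_pos: [0.5166, 0.2311, 0.1545]
orientation: [-3.086, -0.585, -0.001]
contact_force: [1.0, -0.0, 1.0]
grip_width: 0.048
gripper_force: 41.9
```

send_rows:
  steps:
    - {"dx":0,"dy":0,"dz":0.2,"yaw":0,"gripper":0.3}
    - {"dx":0,"dy":0,"dz":0.3,"yaw":0,"gripper":0.3}
    - {"dx":0,"dy":0,"dz":0.3,"yaw":0,"gripper":0.3}

```text
clock: 8.02
tcp_pos: [0.5176, 0.2316, 0.1544]
orientation: [-3.087, -0.585, -0.006]
contact_force: [-5.4, -2.8, 19.1]
grip_width: 0.0478
gripper_force: 43.9
```

send_rows:
  steps:
    - {"dx":0,"dy":0,"dz":-0.2,"yaw":0,"gripper":0.3}
    - {"dx":0,"dy":0,"dz":-0.2,"yaw":0,"gripper":0.8}
    - {"dx":0,"dy":0,"dz":-0.2,"yaw":0,"gripper":0.8}
    - {"dx":0,"dy":0,"dz":-0.2,"yaw":0,"gripper":0.8}
    - {"dx":0,"dy":0,"dz":-0.6,"yaw":0,"gripper":0.8}

```text
clock: 8.65
tcp_pos: [0.516, 0.2309, 0.1568]
orientation: [3.086, 0.585, -0.002]
contact_force: [0.2, -0.0, -0.6]
grip_width: 0.0683
gripper_force: 0.0
```

send_rows:
  steps:
    - {"dx":0,"dy":0,"dz":-2,"yaw":0,"gripper":0.8}
    - {"dx":0,"dy":0,"dz":-4,"yaw":0,"gripper":0.8}
    - {"dx":0,"dy":0,"dz":-7,"yaw":0,"gripper":0.8}
    - {"dx":0,"dy":0,"dz":-10,"yaw":0,"gripper":0.8}
    - {"dx":0,"dy":0,"dz":-10,"yaw":0,"gripper":1}

```text
clock: 9.28
tcp_pos: [0.5176, 0.2319, 0.2599]
orientation: [-3.085, -0.585, -0.008]
contact_force: [0.0, 0.7, -0.9]
grip_width: 0.0838
gripper_force: 0.0
```

```bash
python3 shot.py c wrist scene
python3 -c "
import cv2,numpy as np
a=cv2.imread('pics/cscene.png')[110:310,80:330];b=cv2.imread('pics/cwrist.png')[60:420,100:460]
cv2.imwrite('pics/c.png',np.hstack([cv2.resize(a,(450,360)),cv2.resize(b,(350,360))]))
from tilt import *
tilt(.516,.231,.135,.165,R=.0255)"
```

```text
[0.5162 0.2308 0.257 ] [ 0.15  0.41 -0.06] 0.0853 0.0
scene 236 centre [0.5155 0.2289] slope deg [ 0.2 -1. ] z 0.135 0.165
top 0
```

View pics/c.png

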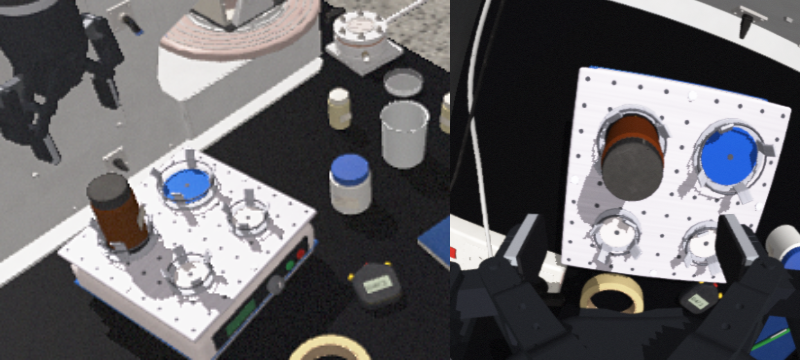

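The amber jar stands upright in the black clamp, by depth at (0.516, 0.229). Next is the white jar.

send_rows:
  steps:
    - {"dx":-3.7,"dy":4.9,"dz":0,"yaw":0,"gripper":1}
    - {"dx":-7.4,"dy":9.7,"dz":0,"yaw":0,"gripper":1}
    - {"dx":-11.2,"dy":14.6,"dz":0,"yaw":0,"gripper":1}
    - {"dx":-14.9,"dy":19.4,"dz":0,"yaw":0,"gripper":1}
    - {"dx":-18.6,"dy":24.3,"dz":0,"yaw":0,"gripper":1}

```text
clock: 10.0
tcp_pos: [0.4306, -0.0651, 0.2562]
orientation: [-3.086, -0.585, 0.003]
contact_force: [0.7, 0.3, 0.4]
grip_width: 0.0853
gripper_force: 0.0
```

send_rows:
  steps:
    - {"dx":0,"dy":0,"dz":3,"yaw":0,"gripper":1}
    - {"dx":0,"dy":0,"dz":8,"yaw":0,"gripper":1}
    - {"dx":0,"dy":0,"dz":12,"yaw":0,"gripper":1}
    - {"dx":0,"dy":0,"dz":13,"yaw":0,"gripper":1}
    - {"dx":0,"dy":0,"dz":13,"yaw":0,"gripper":1}

```text
clock: 10.62
tcp_pos: [0.4318, -0.0631, 0.1269]
orientation: [-3.086, -0.586, 0.002]
contact_force: [0.3, 0.1, 0.3]
grip_width: 0.0853
gripper_force: 0.0
```

Well centred; go down and grip.

send_rows:
  steps:
    - {"dx":0,"dy":0,"dz":3,"yaw":0,"gripper":1}
    - {"dx":0,"dy":0,"dz":5.5,"yaw":0,"gripper":1}
    - {"dx":0,"dy":0,"dz":7.1,"yaw":0,"gripper":1}
    - {"dx":0,"dy":0,"dz":7.1,"yaw":0,"gripper":1}
    - {"dx":0,"dy":0,"dz":7.1,"yaw":0,"gripper":0.4}

```text
clock: 11.25
tcp_pos: [0.4334, -0.0633, 0.0575]
orientation: [3.086, 0.585, 0.004]
contact_force: [1.0, -0.0, -0.4]
grip_width: 0.07
gripper_force: 0.0
```

send_rows:
  steps:
    - {"dx":0,"dy":0,"dz":0,"yaw":0,"gripper":0.4}
    - {"dx":0,"dy":0,"dz":0,"yaw":0,"gripper":0.4}
    - {"dx":0,"dy":0,"dz":0,"yaw":0,"gripper":0.4}
    - {"dx":0,"dy":0,"dz":0,"yaw":0,"gripper":0.4}
  force: 40

```text
clock: 11.75
tcp_pos: [0.4331, -0.063, 0.0575]
orientation: [3.086, 0.585, 0.003]
contact_force: [-1.8, 1.7, 7.6]
grip_width: 0.0519
gripper_force: 39.7
```

The 51.9 mm reading means the pads are on the 53 mm cap again. I'll regrip 11 mm lower.

send_rows:
  steps:
    - {"dx":0,"dy":0,"dz":0,"yaw":0,"gripper":1}
    - {"dx":0,"dy":0,"dz":0,"yaw":0,"gripper":1}
    - {"dx":0,"dy":0,"dz":0,"yaw":0,"gripper":1}
    - {"dx":0,"dy":0,"dz":0.6,"yaw":0,"gripper":1}
    - {"dx":0,"dy":0,"dz":1.1,"yaw":0,"gripper":1}

```text
clock: 12.38
tcp_pos: [0.432, -0.0632, 0.0447]
orientation: [-3.087, -0.585, 0.001]
contact_force: [0.8, 0.1, 1.3]
grip_width: 0.0852
gripper_force: 0.0
```

send_rows:
  steps:
    - {"dx":0,"dy":0,"dz":0,"yaw":0,"gripper":0.4}
    - {"dx":0,"dy":0,"dz":0,"yaw":0,"gripper":0.4}
    - {"dx":0,"dy":0,"dz":0,"yaw":0,"gripper":0.4}
    - {"dx":0,"dy":0,"dz":0,"yaw":0,"gripper":0.4}
    - {"dx":0,"dy":0,"dz":0,"yaw":0,"gripper":0.4}
  force: 40

```text
clock: 13.0
tcp_pos: [0.432, -0.063, 0.0455]
orientation: [-3.087, -0.585, 0.0]
contact_force: [-2.3, 1.1, 5.5]
grip_width: 0.0557
gripper_force: 41.6
```

send_rows:
  steps:
    - {"dx":0,"dy":0,"dz":-3,"yaw":0,"gripper":0.4}
    - {"dx":0,"dy":0,"dz":-7,"yaw":0,"gripper":0.4}
    - {"dx":0,"dy":0,"dz":-12,"yaw":0,"gripper":0.4}
    - {"dx":0,"dy":0,"dz":-16,"yaw":0,"gripper":0.4}
    - {"dx":0,"dy":0,"dz":-17,"yaw":0,"gripper":0.4}

```text
clock: 13.62
tcp_pos: [0.4335, -0.0634, 0.2176]
orientation: [3.085, 0.585, 0.007]
contact_force: [0.5, -0.7, -1.4]
grip_width: 0.055
gripper_force: 43.3
```

send_rows:
  steps:
    - {"dx":2.5,"dy":-2,"dz":0,"yaw":0,"gripper":0.4}
    - {"dx":6.5,"dy":-5.4,"dz":0,"yaw":0,"gripper":0.4}
    - {"dx":10.5,"dy":-8.7,"dz":0,"yaw":0,"gripper":0.4}
    - {"dx":14.5,"dy":-12,"dz":0,"yaw":0,"gripper":0.4}
    - {"dx":16.8,"dy":-14,"dz":0,"yaw":0,"gripper":0.4}

```text
clock: 14.25
tcp_pos: [0.5373, 0.1312, 0.2137]
orientation: [-3.085, -0.589, 0.003]
contact_force: [0.0, -0.9, -1.6]
grip_width: 0.0553
gripper_force: 43.3
```

send_rows:
  steps:
    - {"dx":0,"dy":0,"dz":0,"yaw":0,"gripper":0.4}
    - {"dx":0,"dy":0,"dz":0,"yaw":0,"gripper":0.4}

```text
clock: 14.5
tcp_pos: [0.5364, 0.1274, 0.2139]
orientation: [3.086, 0.584, -0.004]
contact_force: [0.7, -0.9, -1.3]
grip_width: 0.0557
gripper_force: 43.3
```

```bash
python3 shot.py d wrist scene
python3 -c "
import cv2,numpy as np
a=cv2.imread('pics/dscene.png')[110:310,80:330];b=cv2.imread('pics/dwrist.png')[60:420,100:460]
cv2.imwrite('pics/d.png',np.hstack([cv2.resize(a,(450,360)),cv2.resize(b,(350,360))]))"
```

```text
[0.5367 0.1269 0.2146] [ 1.09 -0.21 -0.2 ] 0.0556 43.320256881415844
```

View pics/d.png

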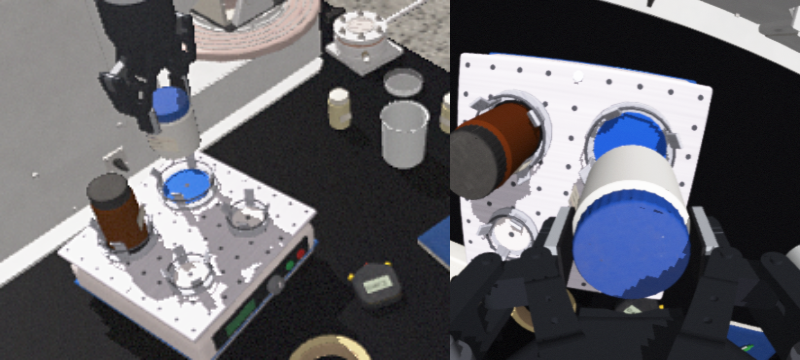

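The white jar hangs upright over the blue pad with its fingers clear of the amber jar. Lowering it.

send_rows:
  steps:
    - {"dx":0.1,"dy":-0.1,"dz":2,"yaw":0,"gripper":0.4}
    - {"dx":0.1,"dy":-0.1,"dz":3.5,"yaw":0,"gripper":0.4}
    - {"dx":0.1,"dy":-0.1,"dz":4.5,"yaw":0,"gripper":0.4}
    - {"dx":0.1,"dy":-0.1,"dz":5.5,"yaw":0,"gripper":0.4}
    - {"dx":0.1,"dy":-0.1,"dz":6.3,"yaw":0,"gripper":0.4}

```text
clock: 15.22
tcp_pos: [0.5379, 0.1298, 0.1517]
orientation: [3.087, 0.585, 0.0]
contact_force: [0.6, -0.3, -0.5]
grip_width: 0.0557
gripper_force: 43.3
```

send_rows:
  steps:
    - {"dx":0,"dy":0,"dz":0.3,"yaw":0,"gripper":0.4}
    - {"dx":0,"dy":0,"dz":0.6,"yaw":0,"gripper":0.4}
    - {"dx":0,"dy":0,"dz":0.9,"yaw":0,"gripper":0.4}
    - {"dx":0,"dy":0,"dz":1.1,"yaw":0,"gripper":0.4}
    - {"dx":0,"dy":0,"dz":1.1,"yaw":0,"gripper":0.4}

```text
clock: 15.85
tcp_pos: [0.5381, 0.13, 0.1416]
orientation: [-3.087, -0.585, -0.001]
contact_force: [-0.8, -0.2, 1.3]
grip_width: 0.0551
gripper_force: 43.6
```

send_rows:
  steps:
    - {"dx":0,"dy":0,"dz":0.2,"yaw":0,"gripper":0.4}
    - {"dx":0,"dy":0,"dz":0.2,"yaw":0,"gripper":0.4}
    - {"dx":0,"dy":0,"dz":0.2,"yaw":0,"gripper":0.4}

```text
clock: 16.23
tcp_pos: [0.5384, 0.1302, 0.1415]
orientation: [3.086, 0.585, 0.003]
contact_force: [-6.2, -1.4, 17.9]
grip_width: 0.0556
gripper_force: 45.1
```

send_rows:
  steps:
    - {"dx":0,"dy":0,"dz":-0.2,"yaw":0,"gripper":0.4}
    - {"dx":0,"dy":0,"dz":-0.2,"yaw":0,"gripper":0.85}
    - {"dx":0,"dy":0,"dz":-0.2,"yaw":0,"gripper":0.85}
    - {"dx":0,"dy":0,"dz":-0.2,"yaw":0,"gripper":0.85}
    - {"dx":0,"dy":0,"dz":-0.6,"yaw":0,"gripper":0.85}

```text
clock: 16.85
tcp_pos: [0.5375, 0.1298, 0.1449]
orientation: [3.087, 0.585, -0.001]
contact_force: [0.2, -0.2, 0.1]
grip_width: 0.0726
gripper_force: 0.0
```

send_rows:
  steps:
    - {"dx":0,"dy":0,"dz":-2,"yaw":0,"gripper":0.85}
    - {"dx":0,"dy":0,"dz":-4,"yaw":0,"gripper":0.85}
    - {"dx":0,"dy":0,"dz":-7,"yaw":0,"gripper":0.85}
    - {"dx":0,"dy":0,"dz":-10,"yaw":0,"gripper":0.85}
    - {"dx":0,"dy":0,"dz":-10,"yaw":0,"gripper":0.75}

```text
clock: 17.48
tcp_pos: [0.5393, 0.1305, 0.2479]
orientation: [-3.086, -0.585, -0.008]
contact_force: [1.0, -0.2, -0.3]
grip_width: 0.064
gripper_force: 0.0
```

```bash
python3 -c "
from h import *
f=pickle.load(open('scene.pkl','rb'));P=cloud(f);C=f['color'].astype(int)
q=np.array([.5367,.127]);ty=np.array([.3661,-.9306]);tx=np.array([.9306,.3661])
d=P[...,:2]-q;b=d@ty;a=d@tx
for s in(-1,1):
  m=(s*b>.031)&(s*b<.06)&(abs(a)<.02)&(P[...,2]>.145)&(P[...,2]<.3)
  z=P[m][:,2];print(s,m.sum(),np.sort(z)[:12].round(4))
"
```

```text
-1 344 [0.1869 0.1879 0.1889 0.189  0.1902 0.1919 0.1919 0.1933 0.1936 0.1961
 0.1981 0.1987]
1 202 [0.2189 0.2208 0.2227 0.2238 0.2261 0.2275 0.2276 0.2276 0.2298 0.2301
 0.2323 0.2342]
```

send_rows:
  steps:
    - {"dx":-1.7,"dy":5.9,"dz":0,"yaw":0,"gripper":0.75}
    - {"dx":-3.3,"dy":11.8,"dz":0,"yaw":0,"gripper":0.75}
    - {"dx":-5,"dy":17.7,"dz":0,"yaw":0,"gripper":0.75}
    - {"dx":-6.6,"dy":23.6,"dz":0,"yaw":0,"gripper":0.75}
    - {"dx":-8,"dy":28.8,"dz":0,"yaw":0,"gripper":0.75}

```text
clock: 18.1
tcp_pos: [0.5681, -0.1699, 0.2443]
orientation: [-3.087, -0.584, 0.002]
contact_force: [1.0, -0.0, 0.5]
grip_width: 0.064
gripper_force: 0.0
```

send_rows:
  steps:
    - {"dx":0,"dy":0,"dz":3,"yaw":0,"gripper":0.75}
    - {"dx":0,"dy":0,"dz":8,"yaw":0,"gripper":0.75}
    - {"dx":0,"dy":0,"dz":12,"yaw":0,"gripper":0.75}
    - {"dx":0,"dy":0,"dz":13,"yaw":0,"gripper":0.75}
    - {"dx":0,"dy":0,"dz":13,"yaw":0,"gripper":0.75}

```text
clock: 18.73
tcp_pos: [0.5687, -0.1673, 0.115]
orientation: [-3.086, -0.585, 0.001]
contact_force: [-0.5, 0.4, -0.4]
grip_width: 0.0642
gripper_force: 0.0
```

send_rows:
  steps:
    - {"dx":0,"dy":0,"dz":3,"yaw":0,"gripper":0.75}
    - {"dx":0,"dy":0,"dz":5,"yaw":0,"gripper":0.75}
    - {"dx":0,"dy":0,"dz":6.5,"yaw":0,"gripper":0.75}
    - {"dx":0,"dy":0,"dz":6.5,"yaw":0,"gripper":0.75}
    - {"dx":0,"dy":0,"dz":6.5,"yaw":0,"gripper":0.15}
  force: 35

```text
clock: 19.35
tcp_pos: [0.5694, -0.1675, 0.0509]
orientation: [3.086, 0.585, 0.002]
contact_force: [0.2, -0.9, 0.1]
grip_width: 0.0471
gripper_force: 0.0
```

send_rows:
  steps:
    - {"dx":0,"dy":0,"dz":0,"yaw":0,"gripper":0.15}
    - {"dx":0,"dy":0,"dz":0,"yaw":0,"gripper":0.15}
    - {"dx":0,"dy":0,"dz":0,"yaw":0,"gripper":0.15}
    - {"dx":0,"dy":0,"dz":0,"yaw":0,"gripper":0.15}
    - {"dx":0,"dy":0,"dz":0,"yaw":0,"gripper":0.15}

```text
clock: 19.98
tcp_pos: [0.5697, -0.1678, 0.0513]
orientation: [3.086, 0.585, 0.003]
contact_force: [-0.2, -0.1, 6.3]
grip_width: 0.0301
gripper_force: 33.9
```

send_rows:
  steps:
    - {"dx":0,"dy":0,"dz":-2,"yaw":0,"gripper":0.15}
    - {"dx":0,"dy":0,"dz":-6,"yaw":0,"gripper":0.15}
    - {"dx":0,"dy":0,"dz":-11,"yaw":0,"gripper":0.15}
    - {"dx":0,"dy":0,"dz":-16,"yaw":0,"gripper":0.15}
    - {"dx":0,"dy":0,"dz":-18,"yaw":0,"gripper":0.15}

```text
clock: 20.6
tcp_pos: [0.5701, -0.1674, 0.2349]
orientation: [3.084, 0.585, 0.008]
contact_force: [0.8, 0.1, -1.6]
grip_width: 0.03
gripper_force: 33.7
```

```bash
python3 shot.py e wrist scene
python3 -c "
import cv2,numpy as np
a=cv2.imread('pics/escene.png')[60:260,130:380];b=cv2.imread('pics/ewrist.png')[60:420,100:460]
cv2.imwrite('pics/e.png',np.hstack([cv2.resize(a,(450,360)),cv2.resize(b,(350,360))]))
from tilt import *
tilt(.5695,-.168,.175,.22,R=.0175)"
```

```text
[ 0.5702 -0.1675  0.2341] [ 0.62  0.23 -0.31] 0.0297 33.684415156021714
scene 112 centre [ 0.5688 -0.1697] slope deg [-1.3  1. ] z 0.185 0.219
top 0
```

View pics/e.png

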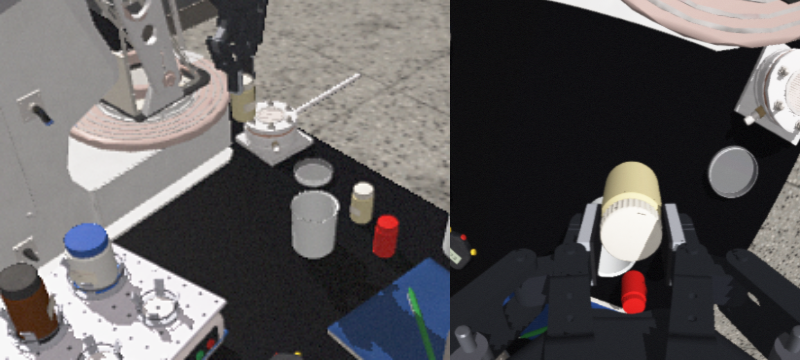

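The small jar is held upright by its upper part, and the white jar sits down in the blue clamp. On to the far small clamp.

send_rows:
  steps:
    - {"dx":0,"dy":-2.5,"dz":0,"yaw":0,"gripper":0.15}
    - {"dx":-0.1,"dy":-7.5,"dz":0,"yaw":0,"gripper":0.15}
    - {"dx":-0.2,"dy":-13,"dz":0,"yaw":0,"gripper":0.15}
    - {"dx":-0.3,"dy":-18.5,"dz":0,"yaw":0,"gripper":0.15}
    - {"dx":-0.4,"dy":-24,"dz":0,"yaw":0,"gripper":0.15}

```text
clock: 21.32
tcp_pos: [0.4745, 0.0568, 0.229]
orientation: [-3.086, -0.587, 0.004]
contact_force: [1.1, -0.2, 0.5]
grip_width: 0.0302
gripper_force: 33.7
```

send_rows:
  steps:
    - {"dx":-0.1,"dy":-5.5,"dz":0,"yaw":0,"gripper":0.15}
    - {"dx":-0.2,"dy":-11,"dz":0,"yaw":0,"gripper":0.15}
    - {"dx":-0.4,"dy":-15,"dz":0,"yaw":0,"gripper":0.15}
    - {"dx":-0.4,"dy":-16.7,"dz":0,"yaw":0,"gripper":0.15}
    - {"dx":-0.4,"dy":-16.7,"dz":0,"yaw":0,"gripper":0.15}

```text
clock: 21.95
tcp_pos: [0.4101, 0.2096, 0.2292]
orientation: [3.085, 0.592, -0.004]
contact_force: [-0.1, -0.2, -1.2]
grip_width: 0.0297
gripper_force: 33.7
```

send_rows:
  steps:
    - {"dx":0,"dy":0,"dz":1,"yaw":0,"gripper":0.15}
    - {"dx":0,"dy":0,"dz":2.5,"yaw":0,"gripper":0.15}
    - {"dx":0,"dy":0,"dz":3.5,"yaw":0,"gripper":0.15}
    - {"dx":0,"dy":0,"dz":4,"yaw":0,"gripper":0.15}
    - {"dx":0,"dy":0,"dz":4,"yaw":0,"gripper":0.15}

```text
clock: 22.58
tcp_pos: [0.4122, 0.2082, 0.1898]
orientation: [3.087, 0.585, -0.001]
contact_force: [0.8, 0.2, -0.5]
grip_width: 0.0298
gripper_force: 33.7
```

```bash
python3 shot.py f wrist scene
python3 -c "
import cv2,numpy as np
a=cv2.imread('pics/fscene.png')[140:320,90:315];b=cv2.imread('pics/fwrist.png')[60:420,100:460]
cv2.imwrite('pics/f.png',np.hstack([cv2.resize(a,(450,360)),cv2.resize(b,(350,360))]))"
```

```text
[0.4126 0.2085 0.1904] [ 0.97  0.5  -1.07] 0.0299 33.69515039026737
```

View pics/f.png

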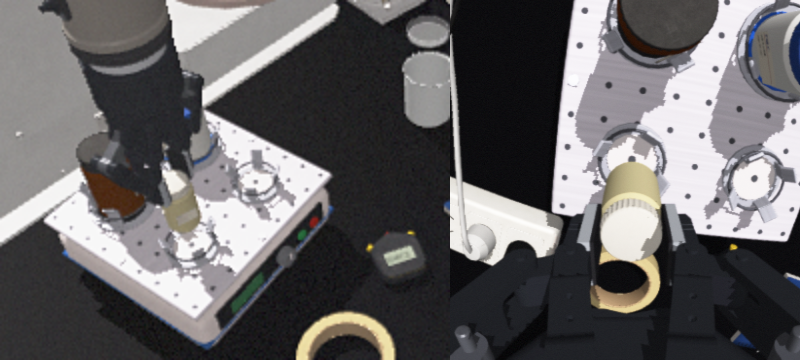

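The small jar is just above its white clamp and aligned with it. Lowering.

send_rows:
  steps:
    - {"dx":0.1,"dy":0,"dz":1,"yaw":0,"gripper":0.15}
    - {"dx":0.1,"dy":0,"dz":1.8,"yaw":0,"gripper":0.15}
    - {"dx":0.1,"dy":0,"dz":2.5,"yaw":0,"gripper":0.15}
    - {"dx":0.1,"dy":0,"dz":3.2,"yaw":0,"gripper":0.15}
    - {"dx":0.1,"dy":0,"dz":3.7,"yaw":0,"gripper":0.15}

```text
clock: 23.3
tcp_pos: [0.4131, 0.2087, 0.1526]
orientation: [3.087, 0.585, -0.001]
contact_force: [0.6, 0.2, -0.7]
grip_width: 0.0299
gripper_force: 33.7
```

send_rows:
  steps:
    - {"dx":0,"dy":0,"dz":0.3,"yaw":0,"gripper":0.15}
    - {"dx":0,"dy":0,"dz":0.6,"yaw":0,"gripper":0.15}
    - {"dx":0,"dy":0,"dz":0.7,"yaw":0,"gripper":0.15}
    - {"dx":0,"dy":0,"dz":0.7,"yaw":0,"gripper":0.15}

```text
clock: 23.8
tcp_pos: [0.4139, 0.2091, 0.1472]
orientation: [3.087, 0.585, 0.002]
contact_force: [-2.1, -1.4, 8.4]
grip_width: 0.03
gripper_force: 35.1
```

send_rows:
  steps:
    - {"dx":0,"dy":0,"dz":-0.1,"yaw":0,"gripper":0.15}
    - {"dx":0,"dy":0,"dz":-0.1,"yaw":0,"gripper":0.65}
    - {"dx":0,"dy":0,"dz":-0.1,"yaw":0,"gripper":0.65}
    - {"dx":0,"dy":0,"dz":-0.1,"yaw":0,"gripper":0.65}
    - {"dx":0,"dy":0,"dz":-0.6,"yaw":0,"gripper":0.65}

```text
clock: 24.42
tcp_pos: [0.413, 0.2086, 0.152]
orientation: [3.086, 0.585, -0.001]
contact_force: [0.3, -0.1, 0.3]
grip_width: 0.0556
gripper_force: 0.0
```

send_rows:
  steps:
    - {"dx":0,"dy":0,"dz":-2,"yaw":0,"gripper":0.65}
    - {"dx":0,"dy":0,"dz":-4,"yaw":0,"gripper":0.65}
    - {"dx":0,"dy":0,"dz":-7,"yaw":0,"gripper":0.65}
    - {"dx":0,"dy":0,"dz":-10,"yaw":0,"gripper":0.65}
    - {"dx":0,"dy":0,"dz":-10,"yaw":0,"gripper":0.75}

```text
clock: 25.05
tcp_pos: [0.4146, 0.2097, 0.2547]
orientation: [-3.085, -0.585, -0.008]
contact_force: [0.2, 0.7, -0.4]
grip_width: 0.0649
gripper_force: 0.0
```

send_rows:
  steps:
    - {"dx":-0.9,"dy":5.5,"dz":0,"yaw":0,"gripper":0.75}
    - {"dx":-1.8,"dy":11,"dz":0,"yaw":0,"gripper":0.75}
    - {"dx":-2.6,"dy":16.5,"dz":0,"yaw":0,"gripper":0.75}
    - {"dx":-3.5,"dy":22,"dz":0,"yaw":0,"gripper":0.75}
    - {"dx":-4.2,"dy":26.2,"dz":0,"yaw":0,"gripper":0.75}

```text
clock: 25.68
tcp_pos: [0.4697, -0.0529, 0.2514]
orientation: [3.087, 0.583, -0.002]
contact_force: [-0.1, 0.3, 0.2]
grip_width: 0.064
gripper_force: 0.0
```

send_rows:
  steps:
    - {"dx":-3,"dy":5.2,"dz":0,"yaw":0,"gripper":0.75}
    - {"dx":-6,"dy":10.4,"dz":0,"yaw":0,"gripper":0.75}
    - {"dx":-9,"dy":15.6,"dz":0,"yaw":0,"gripper":0.75}
    - {"dx":-12.1,"dy":20.7,"dz":0,"yaw":0,"gripper":0.75}
    - {"dx":-12.1,"dy":20.7,"dz":0,"yaw":0,"gripper":0.75}

```text
clock: 26.3
tcp_pos: [0.4307, -0.2923, 0.2512]
orientation: [3.088, 0.572, -0.004]
contact_force: [0.6, 0.5, -1.4]
grip_width: 0.0641
gripper_force: 0.0
```

send_rows:
  steps:
    - {"dx":0,"dy":0,"dz":3,"yaw":0,"gripper":0.75}
    - {"dx":0,"dy":0,"dz":8,"yaw":0,"gripper":0.75}
    - {"dx":0,"dy":0,"dz":12,"yaw":0,"gripper":0.75}
    - {"dx":0,"dy":0,"dz":13.5,"yaw":0,"gripper":0.75}
    - {"dx":0,"dy":0,"dz":13.5,"yaw":0,"gripper":0.75}

```text
clock: 26.92
tcp_pos: [0.4331, -0.2865, 0.1167]
orientation: [-3.085, -0.586, 0.002]
contact_force: [1.3, 1.0, 0.1]
grip_width: 0.0644
gripper_force: 0.0
```

Centred over the last jar; same grip height, TCP z = 0.051.

send_rows:
  steps:
    - {"dx":0,"dy":0,"dz":3,"yaw":0,"gripper":0.75}
    - {"dx":0,"dy":0,"dz":5,"yaw":0,"gripper":0.75}
    - {"dx":0,"dy":0,"dz":6.6,"yaw":0,"gripper":0.75}
    - {"dx":0,"dy":0,"dz":6.6,"yaw":0,"gripper":0.75}
    - {"dx":0,"dy":0,"dz":6.6,"yaw":0,"gripper":0.15}
  force: 35

```text
clock: 27.55
tcp_pos: [0.434, -0.2877, 0.0522]
orientation: [3.086, 0.585, 0.002]
contact_force: [-0.0, -0.4, 0.5]
grip_width: 0.0472
gripper_force: 0.0
```

send_rows:
  steps:
    - {"dx":0,"dy":0,"dz":0,"yaw":0,"gripper":0.15}
    - {"dx":0,"dy":0,"dz":0,"yaw":0,"gripper":0.15}
    - {"dx":0,"dy":0,"dz":0,"yaw":0,"gripper":0.15}
    - {"dx":0,"dy":0,"dz":0,"yaw":0,"gripper":0.15}
    - {"dx":0,"dy":0,"dz":0,"yaw":0,"gripper":0.15}

```text
clock: 28.18
tcp_pos: [0.4341, -0.2879, 0.0523]
orientation: [3.085, 0.585, 0.003]
contact_force: [0.4, -0.0, 6.3]
grip_width: 0.0296
gripper_force: 34.2
```

send_rows:
  steps:
    - {"dx":0,"dy":0,"dz":-2,"yaw":0,"gripper":0.15}
    - {"dx":0,"dy":0,"dz":-6,"yaw":0,"gripper":0.15}
    - {"dx":0,"dy":0,"dz":-11,"yaw":0,"gripper":0.15}
    - {"dx":0,"dy":0,"dz":-16,"yaw":0,"gripper":0.15}
    - {"dx":0,"dy":0,"dz":-18,"yaw":0,"gripper":0.15}

```text
clock: 28.8
tcp_pos: [0.4344, -0.2879, 0.2347]
orientation: [3.084, 0.584, 0.006]
contact_force: [0.4, -0.7, -1.5]
grip_width: 0.0301
gripper_force: 34.7
```

send_rows:
  steps:
    - {"dx":1.6,"dy":-2.5,"dz":0,"yaw":0,"gripper":0.15}
    - {"dx":4.3,"dy":-7,"dz":0,"yaw":0,"gripper":0.15}
    - {"dx":7.1,"dy":-11.5,"dz":0,"yaw":0,"gripper":0.15}
    - {"dx":9.9,"dy":-16,"dz":0,"yaw":0,"gripper":0.15}
    - {"dx":12.2,"dy":-19.7,"dz":0,"yaw":0,"gripper":0.15}

```text
clock: 29.42
tcp_pos: [0.4746, -0.0572, 0.2315]
orientation: [3.086, 0.587, 0.001]
contact_force: [0.2, -0.1, -0.5]
grip_width: 0.0295
gripper_force: 34.7
```

send_rows:
  steps:
    - {"dx":0.7,"dy":-5,"dz":0,"yaw":0,"gripper":0.15}
    - {"dx":1.5,"dy":-10,"dz":0,"yaw":0,"gripper":0.15}
    - {"dx":2.1,"dy":-14.5,"dz":0,"yaw":0,"gripper":0.15}
    - {"dx":2.5,"dy":-16.9,"dz":0,"yaw":0,"gripper":0.15}
    - {"dx":2.5,"dy":-16.9,"dz":0,"yaw":0,"gripper":0.15}

```text
clock: 30.05
tcp_pos: [0.4354, 0.1088, 0.2314]
orientation: [-3.085, -0.591, -0.0]
contact_force: [1.2, -0.4, -0.8]
grip_width: 0.0295
gripper_force: 34.7
```

send_rows:
  steps:
    - {"dx":0,"dy":0,"dz":1,"yaw":0,"gripper":0.15}
    - {"dx":0,"dy":0,"dz":2.5,"yaw":0,"gripper":0.15}
    - {"dx":0,"dy":0,"dz":3.5,"yaw":0,"gripper":0.15}
    - {"dx":0,"dy":0,"dz":4,"yaw":0,"gripper":0.15}
    - {"dx":0,"dy":0,"dz":4,"yaw":0,"gripper":0.15}

```text
clock: 30.68
tcp_pos: [0.4359, 0.1069, 0.1907]
orientation: [-3.087, -0.585, 0.001]
contact_force: [-0.4, 0.8, -0.3]
grip_width: 0.0296
gripper_force: 34.7
```

```bash
python3 shot.py g wrist scene
python3 -c "
import cv2,numpy as np
a=cv2.imread('pics/gscene.png')[140:320,90:315];b=cv2.imread('pics/gwrist.png')[60:420,100:460]
cv2.imwrite('pics/g.png',np.hstack([cv2.resize(a,(450,360)),cv2.resize(b,(350,360))]))"
```

```text
[0.4363 0.1071 0.1914] [ 0.58  0.04 -0.61] 0.0292 34.74399877974065
```

View pics/g.png

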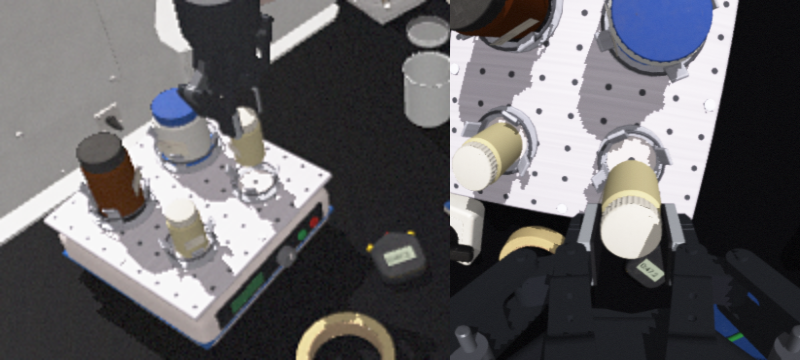

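Three jars are seated and the last hangs above its clamp, aligned. Lowering.

send_rows:
  steps:
    - {"dx":0,"dy":0,"dz":1,"yaw":0,"gripper":0.15}
    - {"dx":0,"dy":0,"dz":1.8,"yaw":0,"gripper":0.15}
    - {"dx":0,"dy":0,"dz":2.5,"yaw":0,"gripper":0.15}
    - {"dx":0,"dy":0,"dz":3.2,"yaw":0,"gripper":0.15}
    - {"dx":0,"dy":0,"dz":3.7,"yaw":0,"gripper":0.15}

```text
clock: 31.4
tcp_pos: [0.436, 0.107, 0.1537]
orientation: [-3.087, -0.585, 0.001]
contact_force: [-0.2, -0.2, 0.3]
grip_width: 0.0295
gripper_force: 34.7
```

send_rows:
  steps:
    - {"dx":0,"dy":0,"dz":0.3,"yaw":0,"gripper":0.15}
    - {"dx":0,"dy":0,"dz":0.6,"yaw":0,"gripper":0.15}
    - {"dx":0,"dy":0,"dz":0.7,"yaw":0,"gripper":0.15}
    - {"dx":0,"dy":0,"dz":0.7,"yaw":0,"gripper":0.15}

```text
clock: 31.9
tcp_pos: [0.4368, 0.1073, 0.1483]
orientation: [3.086, 0.585, 0.002]
contact_force: [-2.4, -0.6, 10.2]
grip_width: 0.0297
gripper_force: 36.2
```

Seated: the TCP stands at 0.148 as expected and the wrist feels 10 N. Releasing.

send_rows:
  steps:
    - {"dx":0,"dy":0,"dz":-0.1,"yaw":0,"gripper":0.15}
    - {"dx":0,"dy":0,"dz":-0.1,"yaw":0,"gripper":0.65}
    - {"dx":0,"dy":0,"dz":-0.1,"yaw":0,"gripper":0.65}
    - {"dx":0,"dy":0,"dz":-0.1,"yaw":0,"gripper":0.65}
    - {"dx":0,"dy":0,"dz":-0.6,"yaw":0,"gripper":0.65}

```text
clock: 32.52
tcp_pos: [0.4358, 0.1069, 0.153]
orientation: [3.087, 0.585, -0.001]
contact_force: [0.0, -0.5, -0.1]
grip_width: 0.0557
gripper_force: 0.0
```

send_rows:
  steps:
    - {"dx":0,"dy":0,"dz":-2,"yaw":0,"gripper":0.65}
    - {"dx":0,"dy":0,"dz":-4,"yaw":0,"gripper":0.65}
    - {"dx":0,"dy":0,"dz":-8,"yaw":0,"gripper":0.65}
    - {"dx":0,"dy":0,"dz":-12,"yaw":0,"gripper":0.65}
    - {"dx":0,"dy":0,"dz":-12,"yaw":0,"gripper":0.65}

```text
clock: 33.15
tcp_pos: [0.4379, 0.1078, 0.2765]
orientation: [-3.086, -0.585, -0.01]
contact_force: [0.5, 0.1, -0.6]
grip_width: 0.055
gripper_force: 0.0
```

send_rows:
  steps:
    - {"dx":-0.8,"dy":5,"dz":0,"yaw":0,"gripper":0.65}
    - {"dx":-1.6,"dy":10,"dz":0,"yaw":0,"gripper":0.65}
    - {"dx":-2.4,"dy":15,"dz":0,"yaw":0,"gripper":0.65}
    - {"dx":-2.4,"dy":15,"dz":0,"yaw":0,"gripper":0.65}
    - {"dx":-2.4,"dy":15,"dz":0,"yaw":0,"gripper":0.65}

```text
clock: 33.78
tcp_pos: [0.4682, -0.0407, 0.2726]
orientation: [-3.086, -0.585, 0.002]
contact_force: [0.2, 1.3, 0.7]
grip_width: 0.0556
gripper_force: 0.0
```

```bash
python3 shot.py h top scene
python3 -c "
import cv2,numpy as np
a=cv2.imread('pics/hscene.png')[110:310,90:340];b=cv2.imread('pics/htop.png')[120:260,140:400]
cv2.imwrite('pics/h.png',np.hstack([cv2.resize(a,(400,320)),cv2.resize(b,(400,215)).copy() if 0 else cv2.copyMakeBorder(cv2.resize(b,(400,215)),0,105,0,0,0)]))
from h import *
f=pickle.load(open('top.pkl','rb'));P=cloud(f)
for n,x,y,z,r in[('amber',.516,.231,.185,.03),('white',.5375,.1287,.167,.035),('w1',.414,.2085,.157,.022),('w2',.436,.1067,.157,.022),('beaker',.446,-.188,.081,.045)]:
    m=(np.hypot(P[...,0]-x,P[...,1]-y)<r)&(abs(P[...,2]-z)<.01)
    if m.sum()>3: c,rr=cv2.minEnclosingCircle(P[m][:,:2].astype(np.float32));print(n,m.sum(),np.round(c,4),round(rr,4),'z',np.median(P[m][:,2]).round(4),'want',z)
    else: print(n,m.sum())
"
```

```text
[ 0.4683 -0.0399  0.2729] [-0.3   0.58 -0.32] 0.0556 0.0
amber 215 [0.5167 0.2305] 0.0233 z 0.1838 want 0.185
white 274 [0.5365 0.1306] 0.0283 z 0.166 want 0.167
w1 98 [0.4117 0.2083] 0.0166 z 0.1561 want 0.157
w2 98 [0.4361 0.1066] 0.0156 z 0.1553 want 0.157
beaker 57 [ 0.4445 -0.188 ] 0.0351 z 0.0778 want 0.081
```

View pics/h.png

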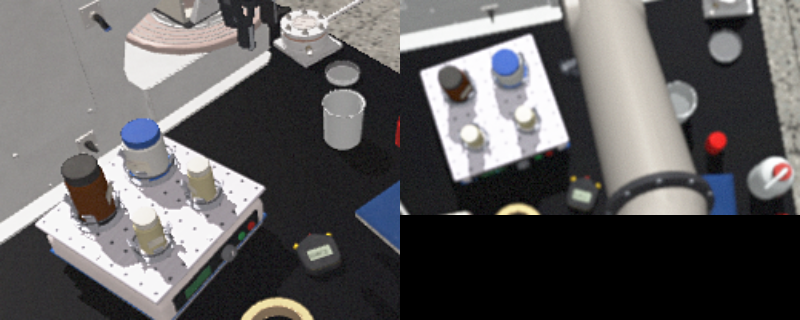

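All four jars stand upright at seated height in the right clamps, the beaker and dish are where they were, and the robot is clear.

```bash
python3 -c "
from bench import workorder
print(workorder.hand_in())"
```

```text
the job is handed in; nothing more can be done
None
```

All four jars are seated upright on their pads in the matching clamps, the beaker and dish are still in place, and the job was handed in at about 34 s with no verdict returned.

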